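Clamp a bracket blank and centre-punch its drill spot

TASK

Lay the aluminium blank in the drilling fixture, up against its three pins with the scribed-circle end away from the clamp, and swing the clamp down onto it. Then take the spring-loaded centre punch from the wooden rack, press it straight down inside the scribed circle until its spring snaps, without firing it anywhere else. Stand the punch back in the hole it came from, leaving the blank clamped and the rack's other two tools and the glass jar undisturbed.

Things in the scene. Friction and masses are not known exactly. Their poses are not given: they have to be found in the camera images.
- blank_center (a point): centre (half-way up) of the loose aluminium blank, a flat bar 40 x 170 x 12 mm, about 0.2 kg, lying flat on the bench. Long along its y axis, z up. A 12 mm scribed circle with crossed lines is on top near its -y end; a 16 mm dark drilled hole lies on the centre line 30 mm to the +y side of the centre. Grip it across its 40 mm width
- blank_mark (a point): centre of the scribed circle, on the blank's top face, 45 mm from the blank's centre towards its -y end (40 mm from that end)
- fixture: fixed drilling fixture: dark steel plate 120 (x) by 290 mm (y), 12 mm thick, origin under it at bench level; plate from y = -135 to +155 mm. Three upright 12 mm pins stand 22 mm above the plate: two on the blank's +x long side at (26, -100) and (26, 20) mm, one at its end at (0, 56) mm. A hold-down clamp stands at the +y end between cheeks 62 mm high
- fixture_seat (a point): point on the top face of the fixture's plate, 12 mm above the bench, axes as the fixture: where the underside centre of the blank comes when the blank touches all three pins (blank's x, y axes along the fixture's, its +y end under the clamp, its circle then at (0, -80) mm of the fixture)
- clamp (a joint): angle of the clamp bar (rad): 0 when the bar is level and its rubber pad just bears on the 12 mm blank in the fixture, growing as it is raised (to 1.3); starts raised at about 1. It stays where it is left (stiff hinge); a few newtons on the knob move it, and a little beyond contact the pad is solid against the blank
- clamp_hinge (a point): hinge of the clamp bar, at (0, 120, 45) mm of the fixture; it turns about the fixture's x axis
- clamp_knob (a point): centre of the 30 mm black ball knob near the bar's free end. At clamp = 0 it lies 125 mm towards the fixture's -y and 25 mm above the hinge; it goes up and towards +y as the bar is raised. It can be pushed down along its arc with shut fingertips from above
- rack: fixed wooden tool rack 200 mm (x) by 70 mm (y), 80 mm high, origin under its centre. Three alike 28 mm through-holes in a row along its x at -64, 0 and 64 mm; a tool hangs upright in each by its collar, in varying order
- punch_grip (a point): on the axis of the centre punch's barrel, 110 mm above its tip; z up along the punch. The tallest tool in the rack: bright ribbed steel barrel 22 mm thick, 148 mm over all, dark 24 mm cap on top (from 138 mm), a 36 mm collar (65 to 71 mm above the tip) whose underside rests on the rack, barrel below it down to 39 mm, then the nose. 0.2 kg. Grip it firmly between collar and cap
- punch_tip (a point): the pointed tip of the punch's nose (moves with the nose)
- punch_nose (a joint): how far the punch's nose is pushed into the barrel (m): 0 fully out, 0.0105 hard stop. The load is 3 N at first and 5 N at 5 mm, then climbs steeply to about 18 N near 6 mm, where a hidden catch lets go and the nose jumps in to 9 or 10 mm under a much smaller load; it has snapped when past 8 mm. It springs out by itself when lifted
- awl: bystander in the rack: awl with a waisted dark wooden handle standing 49 mm above the rack's collar line, origin at the tip end, 65 mm below the handle's underside
- drift: bystander in the rack: short dark steel pin punch, 16 mm thick above a 34 mm collar, standing 36 mm above the rack, origin 65 mm below its collar's underside
- jar: bystander: glass jar with a red lid, 72 mm in diameter, 110 mm high, standing beyond the blank, origin under it

How it is judged (in metres and radians):
On the way, in this order (a step that is already met when the one before it is completed fails the run):
1. the blank lies flat in the fixture against its pins (within 5 mm, 0.06 rad), circle end away from the clamp, let go (horizontal distance between blank_center and fixture_seat below 0.005 m and y of blank_mark in the frame of fixture_seat below -0.038 m and angle between the y axis of blank_center and the y axis of fixture, either way round below 0.06 rad and angle between blank_center's own z axis and vertical below 0.05 rad and height (world z) of blank_center below 0.021 m and contact force between the fingers and blank below 0.1 N), for 0.2 s.
2. the clamp is down on the blank (value of joint clamp below 0.05 rad and contact force between clamp and blank above 0.3 N), for 0.2 s.
3. the punch has been drawn out of the rack and held over the fixture (distance of punch_grip from where it was at the start of the episode above 0.15 m and horizontal distance between punch_tip and blank_mark below 0.03 m and value of joint punch_nose below 0.006 m).
4. the punch, upright within 0.12 rad, has snapped (nose past 8 mm) with its tip inside the scribed circle (6 mm) of the clamped blank (all of step 2 and value of joint punch_nose above 0.008 m and distance between punch_tip and blank_mark below 0.0065 m and angle between punch_grip's own z axis and vertical below 0.12 rad).
At the end, for the whole second after the job is handed in: The punch stands upright (0.1 rad) at rest in the hole it came from (grip point within 12 mm of its start) with its nose out, and the blank lies flat in the fixture within 5 mm and 0.06 rad of touching all pins, circle end away from the clamp, with the clamp down (below 0.05 rad) and bearing on it (all of step 2 and distance of punch_grip from where it was at the start of the episode below 0.012 m and angle between punch_grip's own z axis and vertical below 0.1 rad and linear speed of punch below 0.02 m/s and value of joint punch_nose below 0.002 m and horizontal distance between blank_center and fixture_seat below 0.005 m and y of blank_mark in the frame of fixture_seat below -0.038 m and angle between the y axis of blank_center and the y axis of fixture, either way round below 0.06 rad and height (world z) of blank_center below 0.021 m).
It fails at once if the punch fires (nose past 8 mm) away from the scribed circle (tip more than 8 mm from its centre) (value of joint punch_nose above 0.008 m and distance between punch_tip and blank_mark above 0.008 m).
It fails at once if the awl, the pin punch or the jar is moved more than 30 mm (distance of any of awl, drift, jar from where it was at the start of the episode above 0.03 m).
It also fails if it takes over 72 s, if anything falls off the work surface, if the arm or the gripper's body presses on something with over 40 N, if the wrist force passes 120 N, or if a joint passes its speed limit or range.

ROBOT

A 7-joint arm with a two-finger parallel gripper is mounted at the origin on the work surface. World frame = base frame: x ahead of the robot, y to its left, z up, the work surface at z = 0. Lengths are in m, angles in degrees, forces in N, time in s.
With the tool pointing down it reaches from about 0.35 to 0.775 m from the base axis. Payload 3.1 kg.
Tool frame: the origin (TCP) lies on the centre line of the jaws, within the pads' length; the fingertips stand 17 mm ahead of it and the grasp point (between the pads) lies 2 mm behind it (robot.tip_reach is the distance from the TCP to the fingertips, in m); z points along the fingers, y is the direction in which the jaws open and shut (so a half turn about z gives the same grasp; the last joint's range is limited). The gripper opens to 85 mm and grips with 20 to 120 N. Pads are 22 mm wide; open, the fingers measure 114 mm over their backs; the gripper's body (76 mm by 85 mm) begins 54 mm behind the grasp point. The pads swing forward as they close: fully open they stand 13 mm farther back than shut.
Start: joints at [66.824, 17.813, 0.802, 86.603, -0.252, 75.585, -1.558], TCP at [0.195, -0.514, 0.248] pointing down, gripper open.
Joint ranges: [-154.91, 154.91], [-16.99, 109.72], [-72.82, 74.43], [7.12, 147.25], [-82.49, 262.49], [11.32, 116.49], [-174.64, 174.64]. Speed limits (degrees/s): [159.86, 159.86, 180, 180, 180, 180, 180].

INTERFACE

Orientations are given as [roll, pitch, yaw] about the fixed x, y, z axes, in that order (R = Rz(yaw) Ry(pitch) Rx(roll)).
In Python, from station import robot, fingers, vision, workorder, recognise gives the robot as it stands. Calls block until the motion is done:
- robot.move_to(position, orientation): joint-space move of the TCP to a pose.
- robot.line_to(position, orientation=None, velocity=0.15, f_stop=None): straight line of the TCP; orientation=None keeps the orientation; velocity is the mean speed in m/s. With f_stop (N) it stops when the force on the tool has changed by that much, and returns True; else False.
- robot.move_j(angles): joint-space move.
- fingers.gripper_to(opening, force=None): opening from 0.0 (shut) to 1.0 (fully open); force is the grip in N (None keeps the last); returns when the fingers have stopped.
- robot.pause(seconds).
- robot.inverse_kinematics(position, orientation): joint angles nearest the present ones, or None.
- vision.grab_frame(name): name is "side" or "top"; returns the picture (480x640x3 uint8, red, green, blue); there is no depth.
- vision.calibration(name): a dict with "mtx" (3x3 intrinsics, pixels), "extrinsics" (4x4, takes a point from world to camera coordinates). Camera axes: x right, y up, looking along -z (the intrinsics and any distortion apply to the point x, -y, -z); pixel columns grow to the right and rows downward; lengths in m; the calibration is good to about 2 mm. A picture is of the moment at which its call begins. calibration takes no time and is no camera call.
A pose or a line that the arm cannot do raises robot.PlanningError and nothing moves.
- workorder.close_job(): hands the job in, once; it reports no verdict.
Trained networks look in the newest picture that a camera, given by its name, has taken for a name from the list of things; names that differ only in an ending like _2 or _b are one class to them, and where a whole thing is asked for, a point or a joint stands for the part that bears it (a point fixed in the world has none). Each returns a list of dicts, best first, with "p" (0 to 1); they miss things now and then, are a little off and sometimes report something else, mostly with a low value. They report only what shows in the picture. A call takes as long as a camera call.
- recognise(label, camera): "rect" ([centre column, centre row, width, height] in pixels, round what is visible of it).
Readings, each from a call of its own:
- robot.current_time_s(): time.
- robot.current_joint_positions(): joint angles.
- robot.current_dq(): joint speeds.
- robot.current_joint_torque(): joint torques, N m.
- robot.current_tool_pos(): TCP position.
- robot.current_eef_rot(): TCP orientation.
- robot.current_contact_force(): force on the tool from outside, world axes, zero at the start.
- robot.current_torque(): the same for the moment, N m.
- robot.current_finger_gap(): opening from 0.0 (shut) to 1.0 (fully open).
Only numpy, scipy, OpenCV 4.12 (cv2) and the standard library are available. Lean on these libraries where they do the work, as an engineer would, in place of code of your own. Each camera call takes 0.05 s, during which the arm holds its last target.

## Working session

There is one attempt and no reset: what is moved stays moved. The work goes in short steps, each a Python script; the robot and the scene stay as the last script left them, time stands still between calls to the robot, and variables do not carry over. Pictures are saved under pics/ and viewed, and the job is handed in when it is done.

```bash
ls; mkdir -p pics; cat > h.py <<'E'
import numpy as np, cv2
from station import robot, fingers, vision, workorder, recognise
def K(n):
    c=vision.calibration(n); return np.array(c["mtx"]),np.array(c["extrinsics"]),c
def proj(n,P):
    M,E,_=K(n); p=E@np.append(P,1); q=np.array([p[0],-p[1],-p[2]]); u=M@q; return u[:2]/u[2]
def unproj(n,uv,z):
    M,E,_=K(n); d=np.linalg.inv(M)@np.array([uv[0],uv[1],1.]); d=np.array([d[0],-d[1],-d[2]])
    R=E[:3,:3]; o=-R.T@E[:3,3]; w=R.T@d; return o+w*(z-o[2])/w[2]
def snap(n,f):
    a=vision.grab_frame(n); cv2.imwrite('pics/'+f+'.png',cv2.cvtColor(a,cv2.COLOR_RGB2BGR)); return a
E
python3 - <<'E'
from h import *
print(robot.current_time_s())
for n in("top","side"):
    snap(n,n+"0"); print(K(n)[2])
    for l in("blank_center","blank_mark","fixture","clamp","clamp_knob","rack","punch_grip","awl","drift","jar"):
        print(n,l,[(np.round(r["rect"],1).tolist(),round(r["p"],2)) for r in recognise(l,n)[:2]])
print(robot.current_time_s())
E
```

```text
pics
0.0
{'mtx': array([[460.47140862,   0.        , 324.42806592],
       [  0.        , 460.47140862, 242.55860806],
       [  0.        ,   0.        ,   1.        ]]), 'extrinsics': array([[ 0.00929696, -0.99993424, -0.00671361,  0.01432922],
       [ 0.99648007,  0.00870505,  0.08337682, -0.6184917 ],
       [-0.0833129 , -0.00746513,  0.99649548, -1.04958663],
       [ 0.        ,  0.        ,  0.        ,  1.        ]])}
top blank_center [([357.4, 276.9, 31.7, 75.3], 0.59)]
top blank_mark [([357.8, 275.0, 32.4, 72.2], 0.84)]
top fixture [([244.0, 283.6, 127.0, 72.7], 0.81)]
top clamp [([196.7, 293.4, 24.7, 8.7], 0.63)]
top clamp_knob [([245.2, 285.8, 128.7, 72.0], 0.72), ([196.1, 290.9, 27.2, 13.3], 0.7)]
top rack [([457.5, 279.1, 52.3, 94.6], 0.78), ([245.4, 284.1, 124.9, 73.1], 0.22)]
top punch_grip [([469.1, 274.6, 23.8, 18.1], 0.71), ([196.1, 292.1, 23.0, 9.5], 0.56)]
top awl []
top drift [([357.6, 275.2, 30.6, 76.3], 0.56), ([458.2, 304.8, 15.7, 16.4], 0.45)]
top jar [([348.6, 193.9, 29.3, 33.5], 0.98)]
{'mtx': array([[457.96714474,   0.        , 327.75389727],
       [  
[... 266 characters left out ...]
.56891373, -0.75900992],
       [ 0.        ,  0.        ,  0.        ,  1.        ]])}
side blank_center [([294.0, 312.0, 100.4, 41.8], 0.81), ([397.9, 266.8, 40.1, 70.6], 0.23)]
side blank_mark [([292.5, 312.2, 99.2, 48.5], 0.66), ([256.1, 165.2, 12.7, 54.9], 0.25)]
side fixture [([275.4, 205.8, 87.5, 139.2], 0.58), ([256.9, 168.2, 11.7, 53.1], 0.51)]
side clamp [([257.9, 164.1, 20.7, 57.1], 0.66)]
side clamp_knob [([257.4, 165.7, 14.1, 52.2], 0.6)]
side rack [([310.9, 413.5, 170.5, 90.3], 0.92)]
side punch_grip [([313.7, 372.5, 30.2, 65.6], 0.73)]
side awl [([363.8, 380.3, 31.6, 42.6], 0.73)]
side drift [([262.5, 385.6, 30.8, 36.1], 0.59)]
side jar [([397.9, 268.6, 38.7, 67.4], 0.64)]
1.1
```

View pics/top0.png

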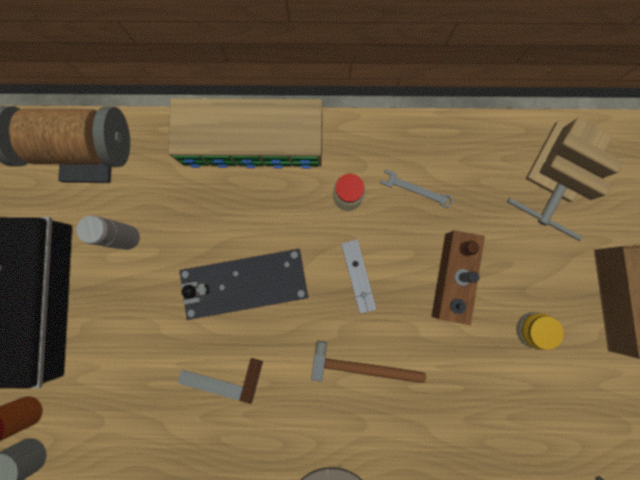

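View pics/side0.png

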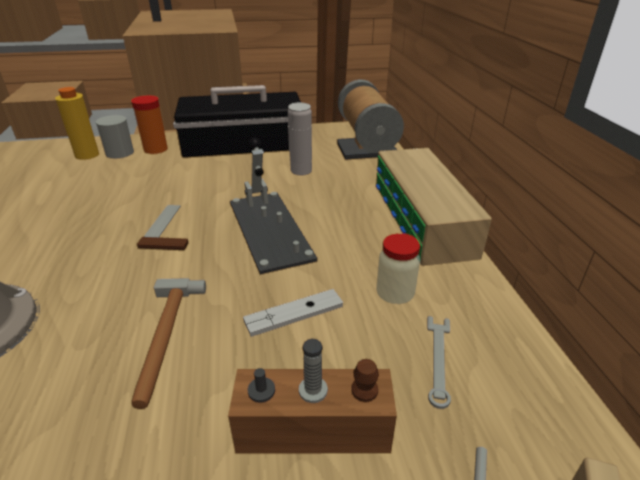

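```bash
python3 - <<'E'
import cv2
a=cv2.imread('pics/top0.png'); cv2.imwrite('pics/top0z.png',cv2.resize(a[225:335,170:400],None,fx=3.4,fy=3.4,interpolation=cv2.INTER_CUBIC))
cv2.imwrite('pics/top0r.png',cv2.resize(a[220:340,410:500],None,fx=4.8,fy=4.8,interpolation=cv2.INTER_CUBIC))
a=cv2.imread('pics/side0.png'); cv2.imwrite('pics/side0z.png',cv2.resize(a[120:345,210:430],None,fx=2.6,fy=2.6,interpolation=cv2.INTER_CUBIC))
E
```

```text
(no output)
```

View zooms.

View pics/top0z.png

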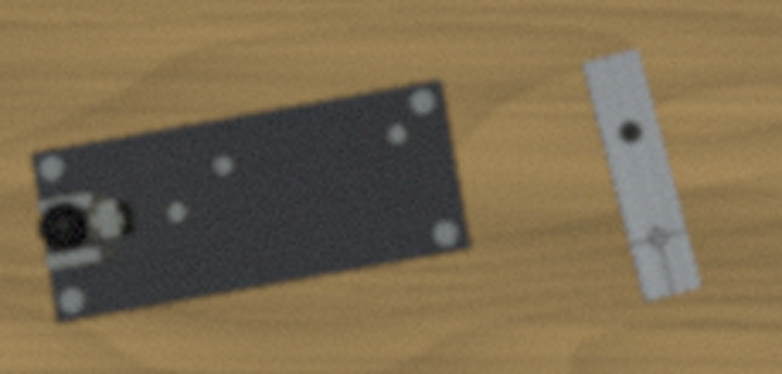

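View pics/top0r.png

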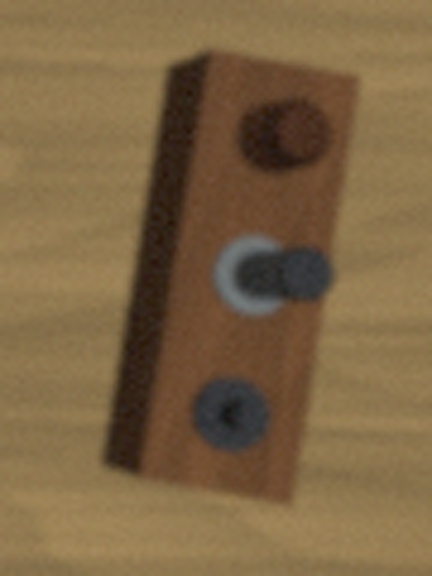

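View pics/side0z.png

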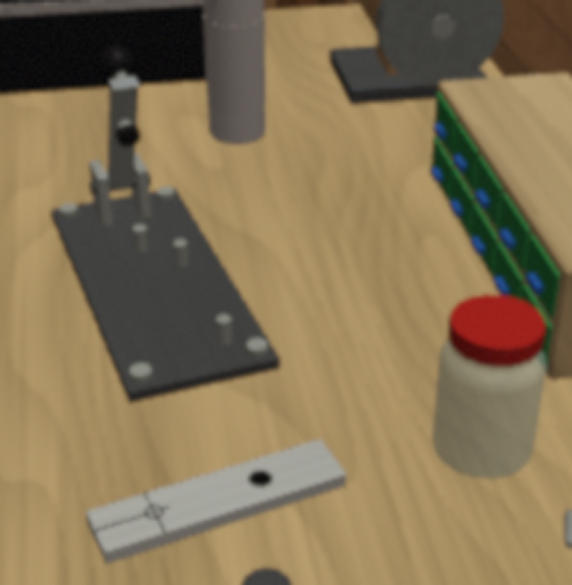

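```bash
cat > fit.py <<'E'
from h import *
from scipy.optimize import least_squares
def Z(p,s,o): return np.array([(p[0]+.5)/s-.5+o[0],(p[1]+.5)/s-.5+o[1]])
def fit(obs,x0):
    # obs: list (cam, local xyz, uv)
    def P(x,l): c,s=np.cos(x[2]),np.sin(x[2]); return np.array([x[0]+c*l[0]-s*l[1],x[1]+s*l[0]+c*l[1],l[2]])
    f=lambda x: np.concatenate([proj(n,P(x,l))-uv for n,l,uv in obs])
    r=least_squares(f,x0,loss='soft_l1'); print(np.round(f(r.x).reshape(-1,2),1).tolist()); return r.x
T=lambda a,b:Z((a,b),3.4,(170,225)); R=lambda a,b:Z((a,b),4.8,(410,220)); S=lambda a,b:Z((a,b),2.6,(210,120))
E
python3 - <<'E'
from fit import *
fx=[("top",(.06,.155,.012),T(34,155)),("top",(.06,-.135,.012),T(440,82)),("top",(-.06,-.135,.012),T(468,247)),("top",(-.06,.155,.012),T(58,320)),
("top",(.026,-.1,.034),T(397,133)),("top",(.026,.02,.034),T(223,165)),("top",(0,.056,.034),T(177,212))]
fs=[("side",(-.06,.155,.012),S(53,212)),("side",(.06,-.135,.012),S(278,360)),("side",(-.06,-.135,.012),S(131,393)),
("side",(.026,-.1,.034),S(224,319)),("side",(.026,.02,.034),S(180,243)),("side",(0,.056,.034),S(140,229))]
bl=[("top",(0,.03,.012),T(629,132)),("top",(0,-.045,.012),T(657,238)),("top",(-.02,.085,.012),T(583,63)),("top",(.02,.085,.012),T(637,51)),("top",(.02,-.085,.012),T(701,288)),("top",(-.02,-.085,.012),T(648,301))]
bs=[("side",(0,.03,.012),S(261,478)),("side",(0,-.045,.012),S(154,512)),("side",(-.02,.085,.012),S(322,440)),("side",(.02,.085,.012),S(345,476)),("side",(.02,-.085,.012),S(108,552)),("side",(-.02,-.085,.012),S(88,516))]
rk=[("top",(.1,.035,.08),R(210,50)),("top",(.1,-.035,.08),R(358,75)),("top",(-.1,-.035,.08),R(293,502)),("top",(-.1,.035,.08),R(140,475)),
("top",(0,0,.086),R(245,275)),("top",(0,0,.163),R(306,274))]
rs=[("side",(-.1,.035,.08),(233,370)),("side",(.1,.035,.08),(391,370)),("side",(-.1,-.035,.08),(232,418)),("side",(.1,-.035,.08),(394,418)),("side",(0,0,.086),(313.5,389)),("side",(0,0,.163),(312.5,346))]
for nm,a,b,x0 in(("fix",fx,fs,(.5,.2,0)),("blank",bl,bs,(.5,0,-1.5)),("rack",rk,rs,(.5,-.3,0))):
    for q in(a,b,a+b): r=fit(q,x0); print(nm,np.round(r[:2],4),np.degrees(r[2]).round(2))
print(unproj("top",(348.6,188),.11))
E
```

```text
[[-1.2, -0.9], [0.4, -1.3], [1.0, 0.5], [-0.5, 1.1], [0.1, 0.2], [0.1, -0.0], [0.0, 0.1]]
fix [0.5231 0.2004] 10.75
[[-0.8, -1.3], [1.5, -0.2], [-1.3, 0.3], [0.1, 0.4], [0.4, 0.1], [0.1, -0.3]]
fix [0.5229 0.1966] 10.46
[[-0.7, -1.1], [0.9, -1.1], [1.4, 0.7], [-0.2, 1.0], [0.6, 0.3], [0.5, 0.0], [0.4, 0.1], [-0.9, -1.8], [1.4, -1.1], [-1.2, -0.6], [0.1, -0.5], [0.3, -0.6], [-0.0, -0.9]]
fix [0.5231 0.1994] 10.6
[[0.3, 0.2], [0.4, 0.0], [-0.4, 0.2], [0.1, -0.6], [0.2, -0.2], [-0.8, 0.3]]
blank [ 0.5412 -0.0603] -74.75
[[0.2, 0.6], [0.6, 0.6], [-0.1, -0.5], [1.2, -0.8], [-0.9, 0.6], [-0.7, -1.3]]
blank [ 0.5421 -0.0626] -74.53
[[0.7, 0.0], [0.9, -0.2], [-0.0, -0.0], [0.4, -0.8], [0.7, -0.5], [-0.3, 0.1], [-0.1, 0.1], [0.3, 0.0], [-0.4, -0.9], [0.9, -1.2], [-1.2, 0.0], [-0.9, -1.9]]
blank [ 0.5417 -0.0613] -74.63
[[-0.4, -0.5], [-0.0, -0.1], [-0.3, 0.7], [-0.2, 0.5], [1.7, -0.1], [0.1, -0.3]]
rack [ 0.5409 -0.2828] -9.8Traceback (most recent call last):
  File "<stdin>", line 12, in <module>
  File "fit.py", line 8, in fit
    r=least_squares(f,x0,loss='soft_l1'); print(np.round(f(r.x).
[... 1266 characters left out ...]
.kwargs))
                      ~~~~~~~~^^^^^^^^^^^^^^^^^^^^^^^^^^^^^^
    return np.atleast_1d(self.fun(x))
                         ~~~~~~~~^^^
    return self.f(x, *self.args, **self.kwargs)
           ~~~~~~^^^^^^^^^^^^^^^^^^^^^^^^^^^^^^
  File "fit.py", line 7, in <lambda>
    f=lambda x: np.concatenate([proj(n,P(x,l))-uv for n,l,uv in obs])
                                ~~~~^^^^^^^^^^
  File "h.py", line 6, in proj
    M,E,_=K(n); p=E@np.append(P,1); q=np.array([p[0],-p[1],-p[2]]); u=M@q; return u[:2]/u[2]
          ~^^^
  File "h.py", line 4, in K
    c=vision.calibration(n); return np.array(c["mtx"]),np.array(c["extrinsics"]),c
ValueError: time passes only in moves, steps and waits
```

```bash
sed -i 's/^def K(n):/import functools\n@functools.lru_cache(None)\ndef K(n):/' h.py
python3 - <<'E'
from fit import *
rk=[("top",(.1,.035,.08),R(210,50)),("top",(.1,-.035,.08),R(358,75)),("top",(-.1,-.035,.08),R(293,502)),("top",(-.1,.035,.08),R(140,475))]
rc=[("top",(0,0,.086),R(248,275)),("top",(0,0,.163),R(306,274))]
rs=[("side",(-.1,.035,.08),(233,370)),("side",(.1,.035,.08),(391,370)),("side",(-.1,-.035,.08),(232,418)),("side",(.1,-.035,.08),(394,418))]
rcs=[("side",(0,0,.086),(313.5,389)),("side",(0,0,.163),(312.5,346))]
for nm,b in(("rk",rk),("rs",rs),("all",rk+rs+rc+rcs)):
    r=fit(b,(.54,-.28,-.17)); print(nm,np.round(r[:2],4),np.degrees(r[2]).round(2))
r=fit(rc+rcs,(.54,-.28,-.17)); print("punch",r[:2])
print(unproj("top",(348.6,188),.11))
for z,uv in ((.086,R(248,275)),(.163,R(306,274)),(.144,(0,0))): print(unproj("top",uv,z))
print(unproj("side",(313.5,389),.086),unproj("side",(312.5,346),.163), robot.current_time_s())
E
```

```text
[[-0.2, -0.7], [0.3, -0.3], [-0.1, 0.6], [0.0, 0.3]]
rk [ 0.5413 -0.2833] -9.82
[[2.3, -0.0], [-1.6, 0.1], [-6.2, -0.0], [2.4, -0.1]]
rs [ 0.5385 -0.2865] -10.09
[[0.9, -0.3], [1.3, 0.2], [0.8, 1.0], [0.9, 0.7], [3.6, -0.6], [-0.5, -0.9], [-4.6, -0.8], [3.8, -1.3], [2.3, 0.1], [1.4, 0.0], [-0.3, -0.2], [0.1, -0.5]]
all [ 0.5403 -0.2855] -9.93
[[2.1, 0.1], [1.2, -0.0], [-0.3, -0.6], [0.1, -0.9]]
punch [ 0.54039965 -0.28492722]
[ 0.73072886 -0.03214381  0.11      ]
[ 0.54058626 -0.28045091  0.086     ]
[ 0.54032904 -0.28256273  0.163     ]
[1.13404253 0.73276698 0.144     ]
[ 0.54058832 -0.28584898  0.086     ] [ 0.54003919 -0.2862042   0.163     ] 1.1
```

```bash
cat >> h.py <<'E'
FX=np.array([.523,.2,np.radians(10.65)])
def f2w(x,y,z):
    c,s=np.cos(FX[2]),np.sin(FX[2]); return [FX[0]+c*x-s*y,FX[1]+s*x+c*y,z]
E
python3 - <<'E'
from h import *
print(robot.current_eef_rot(),robot.tip_reach,robot.current_tool_pos(),robot.current_finger_gap())
for p,y in (([.5415,-.061,.25],15.4),([.5415,-.061,.25],-164.6),(f2w(-4,-.035,.1),100.65) ,(f2w(-.004,-.039,.1),100.65),(f2w(-.004,-.039,.1),-79.35),(f2w(0,.09,.2),100.65),(f2w(0,.09,.2),-79.35),([.5405,-.2835,.2],-9.9),([.5405,-.2835,.2],170.1)):
    q=robot.inverse_kinematics(p,[180,0,y]); print(np.round(p,3),y,None if q is None else np.round(q,1))
E
```

```text
[ 1.79996850e+02 -6.73522493e-05  2.07933005e+01] 0.017 [ 0.19524205 -0.51420633  0.24831353] 0.9975627499830996
[ 0.542 -0.061  0.25 ] 15.4 [ 25.3  19.4 -27.6  86.4   9.1  76.5 -77.7]
[ 0.542 -0.061  0.25 ] -164.6 [ 35.   22.  -41.6  86.   14.8  77.6  97.6]
[-3.402 -0.574  0.1  ] 100.65 None
[0.526 0.161 0.1  ] 100.65 [ 19.7  37.1 -56.3  96.8  33.7  64.8 -35.6]
[0.526 0.161 0.1  ] -79.35 [ 22.5  40.  -61.8  96.7  37.9  67.  141.2]
[0.506 0.288 0.2  ] 100.65 [  3.7  33.  -54.1  84.3  27.   76.5 -41.7]
[0.506 0.288 0.2  ] -79.35 [  7.3  36.3 -61.7  84.1  32.1  78.7 134.6]
[ 0.54  -0.284  0.2  ] -9.9 [ 31.2  26.8  -7.5  80.7   3.5  72.7 -76.5]
[ 0.54  -0.284  0.2  ] 170.1 [ 46.8  29.9 -31.8  80.   15.8  74.5  94.3]
```

```bash
python3 - <<'E'
from h import *
fingers.gripper_to(1.0,40)
robot.move_to([.5415,-.061,.12],[180,0,15.4])
robot.line_to([.5415,-.061,.017],velocity=.12,f_stop=6)
print(robot.current_tool_pos())
fingers.gripper_to(0,50)
print(robot.current_finger_gap(),robot.current_contact_force())
robot.line_to([.5415,-.061,.1],velocity=.15)
print(robot.current_finger_gap(),robot.current_time_s())
robot.move_to(f2w(-.005,-.040,.1),[180,0,100.65])
print(robot.current_tool_pos(),robot.current_contact_force(),robot.current_finger_gap(),robot.current_time_s())
snap("top","t1");snap("side","s1")
E
python3 - <<'E'
import cv2,numpy as np
a=cv2.imread('pics/t1.png')[200:340,170:410];b=cv2.imread('pics/s1.png')[100:345,180:430]
a=cv2.resize(a,(600,350));b=cv2.resize(b,(500,490));cv2.imwrite('pics/t1z.png',a);cv2.imwrite('pics/s1z.png',b)
E
```

```text
[ 0.54231738 -0.06098853  0.01775367]
0.45278174149500355 [-0.64544222  0.36713816  4.17199243]
0.4457237652739241 5.6167
[0.52542619 0.15758952 0.09873917] [ 0.14347349 -1.54093622 -3.43383677] 0.4537045987229369 6.5083
```

View pics/t1z.png

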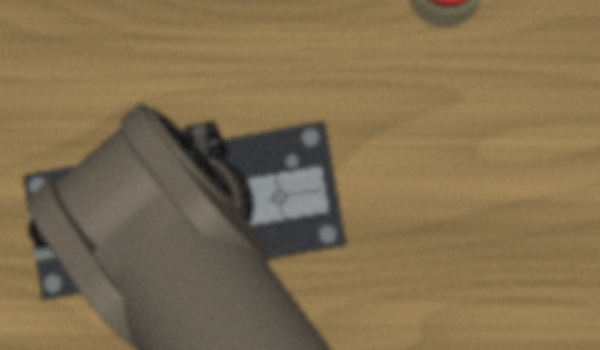

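View pics/s1z.png

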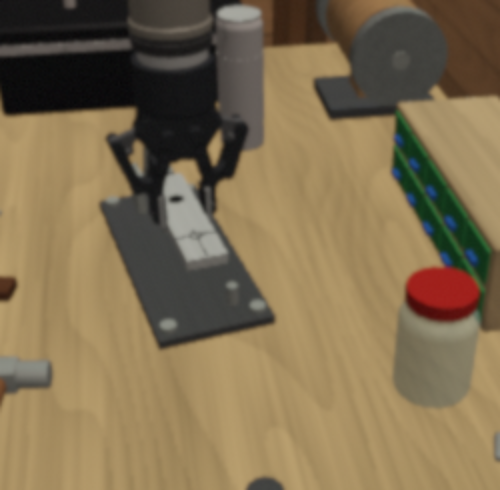

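```bash
python3 - <<'E'
from h import *
def st(m): 
    p=robot.current_tool_pos(); d=np.array(p[:2])-FX[:2]; c,s=np.cos(FX[2]),np.sin(FX[2])
    print(m,"fix xy",np.round([c*d[0]+s*d[1],-s*d[0]+c*d[1]],4),"z",round(p[2],4),"F",np.round(robot.current_contact_force(),1),round(robot.current_time_s(),2))
st("a")
print(robot.line_to(f2w(-.005,-.040,.045),velocity=.1)); st("b")
print(robot.line_to(f2w(-.005,-.040,.024),velocity=.03,f_stop=5)); st("down")
z=robot.current_tool_pos()[2]+.0015
robot.line_to(f2w(-.005,-.040,z),velocity=.05); st("up")
print(robot.line_to(f2w(.010,-.040,z),velocity=.025,f_stop=6)); st("x")
p=robot.current_tool_pos(); d=np.array(p[:2])-FX[:2]; x=np.cos(FX[2])*d[0]+np.sin(FX[2])*d[1]-.0005
print(robot.line_to(f2w(x,-.020,z),velocity=.025,f_stop=6)); st("y")
E
```

```text
a fix xy [-0.005  -0.0432] z 0.0991 F [ 1.1  0.2 -2.5] 6.61
False
b fix xy [-0.0046 -0.0398] z 0.0453 F [ 0.2 -0.2 -1.2] 7.31
True
down fix xy [-0.0049 -0.0401] z 0.0298 F [-0.4 -0.4  4.5] 7.84
up fix xy [-0.0052 -0.04  ] z 0.031 F [-0.7 -0.5 -1.9] 8.09
True
x fix xy [-0.0007 -0.0403] z 0.03 F [-0.4 -0.1  2.8] 8.47
True
y fix xy [-0.0015 -0.0329] z 0.03 F [-0.6 -0.   4.1] 8.97
```

```bash
cat >> h.py <<'E'
def fxy():
    p=robot.current_tool_pos(); d=np.array(p[:2])-FX[:2]; c,s=np.cos(FX[2]),np.sin(FX[2])
    return c*d[0]+s*d[1],-s*d[0]+c*d[1],p[2]
def st(m):
    F=robot.current_contact_force();c,s=np.cos(FX[2]),np.sin(FX[2])
    print(m,"fix",np.round(fxy(),4),"Ffix",np.round([c*F[0]+s*F[1],-s*F[0]+c*F[1],F[2]],1),round(robot.current_time_s(),2))
E
python3 - <<'E'
from h import *
st("0")
x,y,z=fxy()
robot.line_to(f2w(x,y,z+.002),velocity=.05); st("up")
x,y,z=fxy()
print(robot.line_to(f2w(x+.012,y,z),velocity=.02,f_stop=10)); st("x")
robot.pause(.1); st("x")
x,y,_=fxy()
print(robot.line_to(f2w(x-.0003,y+.012,z),velocity=.02,f_stop=10)); st("y")
robot.pause(.1); st("y")
E
```

```text
0 fix [-0.0015 -0.0329  0.03  ] Ffix [-0.6  0.1  4.1] 8.97
up fix [-0.0023 -0.0329  0.0313] Ffix [ 0.6 -0.7 -1.9] 9.22
True
x fix [-0.0002 -0.033   0.0302] Ffix [-0.6 -0.4  2.9] 9.61
x fix [-0.0003 -0.033   0.0302] Ffix [-0.1 -0.2  3.6] 9.71
True
y fix [-0.0003 -0.0327  0.0303] Ffix [-0.3 -1.7  2.8] 10.14
y fix [-0.0003 -0.0327  0.0302] Ffix [-1.2  0.3  3.2] 10.24
```

```bash
python3 - <<'E'
from h import *
fingers.gripper_to(0.7); st("open")
x,y,z=fxy()
robot.line_to(f2w(x,y,.12),velocity=.15); 
fingers.gripper_to(0,60)
robot.move_to(f2w(0,.125,.26),[180,0,100.65])
st("")
a=snap("top","t2");b=snap("side","s2")
E
python3 - <<'E'
import cv2,numpy as np
a=cv2.imread('pics/t2.png')[225:335,160:320];b=cv2.imread('pics/s2.png')[130:280,210:330]
a=cv2.resize(a,(800,550),interpolation=2);b=cv2.resize(b,(480,600),interpolation=2);cv2.imwrite('pics/t2z.png',a);cv2.imwrite('pics/s2z.png',b)
E
```

```text
open fix [-0.0005 -0.033   0.0298] Ffix [ 0.4  0.7 -0.4] 10.58
 fix [0.0004 0.1226 0.2585] Ffix [-0.3 -1.   0.3] 12.78
```

View pics/t2z.png

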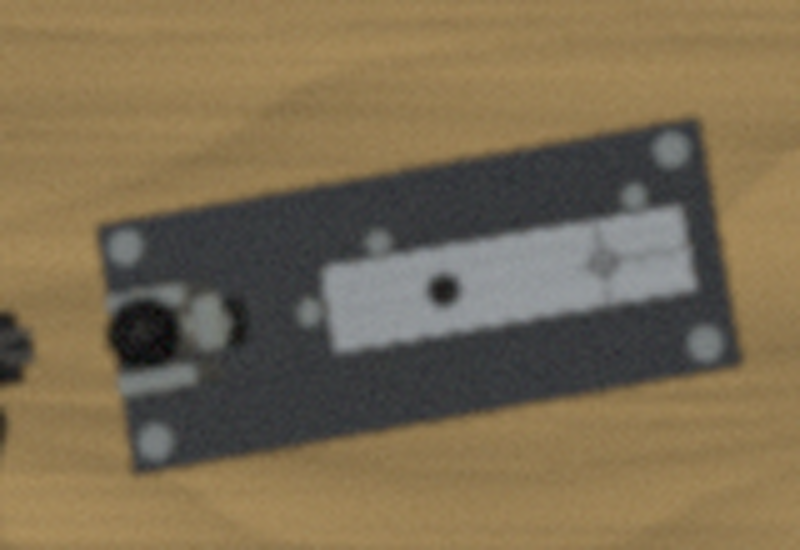

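View pics/s2z.png

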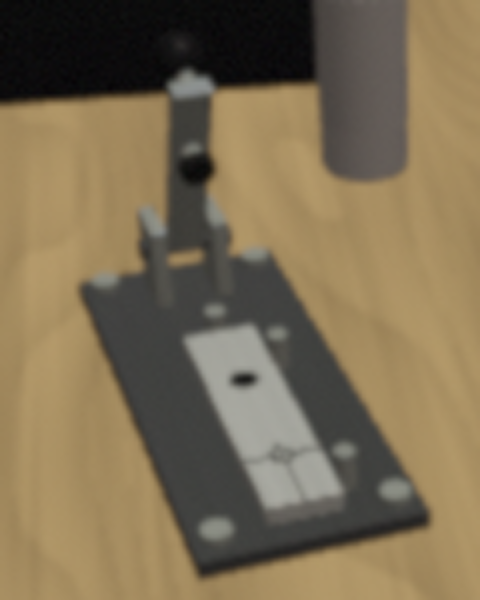

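```bash
python3 - <<'E'
from fit import *
T5=lambda a,b:Z((a,b),5,(160,225)); S4=lambda a,b:Z((a,b),4,(210,130))
bt=[("top",(0,.03,.024),T5(444,290)),("top",(0,-.045,.024),T5(603,262)),("top",(.02,.085,.024),T5(320,267)),("top",(-.02,.085,.024),T5(333,355)),("top",(-.02,-.085,.024),T5(697,291)),("top",(.02,-.085,.024),T5(683,206))]
bs=[("side",(0,.03,.024),S4(245,379)),("side",(0,-.045,.024),S4(282,454)),("side",(-.02,.085,.024),S4(183,338)),("side",(.02,.085,.024),S4(254,322)),("side",(.02,-.085,.024),S4(344,494)),("side",(-.02,-.085,.024),S4(268,513))]
ft=[("top",(.026,-.1,.034),T5(634,196)),("top",(.026,.02,.034),T5(379,242)),("top",(0,.056,.034),T5(310,312))]
fs=[("side",(.026,-.1,.034),S4(345,450)),("side",(.026,.02,.034),S4(277,333)),("side",(0,.056,.034),S4(215,311))]
for n,b,f in(("top",bt,ft),("side",bs,fs),("both",bt+bs,ft+fs)):
    r=fit(b,(.52,.16,.18)); g=fit(f,(.52,.2,.18)); d=r[:2]-g[:2];c,s=np.cos(g[2]),np.sin(g[2])
    print(n,r[:2],np.degrees(r[2]),g[:2],np.degrees(g[2]),"rel",c*d[0]+s*d[1],-s*d[0]+c*d[1])
    print("mark",r[0]+np.sin(r[2])*.045,r[1]-np.cos(r[2])*.045)
E
```

```text
[[0.1, 0.1], [0.1, 0.2], [0.2, 0.2], [0.2, -0.4], [-0.3, -0.0], [-0.4, -0.0]]
[[0.1, -0.0], [-0.1, 0.0], [0.1, -0.0]]
top [0.52873307 0.16611146] 10.284314553644439 [0.52344717 0.20048681] 10.756529789434438 rel -0.0012226642068759756 -0.034757889368736486
mark 0.536767044806144 0.12183442928158769
[[-0.1, 0.5], [0.3, 0.6], [0.2, -0.2], [-0.1, 0.6], [0.2, -0.4], [-0.5, -1.0]]
[[0.0, 0.1], [0.1, 0.0], [-0.1, -0.2]]
side [0.52869232 0.16345112] 10.344082658814552 [0.52253403 0.1981237 ] 10.754155654731498 rel -0.000419610575672154 -0.035212727831060435
mark 0.5367724801621574 0.11918249647811507
[[0.3, 0.1], [0.4, 0.2], [0.5, 0.2], [0.5, -0.4], [-0.1, -0.1], [-0.1, -0.1], [-0.2, -0.1], [0.2, 0.0], [0.2, -0.7], [-0.1, 0.2], [0.1, -1.0], [-0.5, -1.6]]
[[0.3, 0.2], [0.1, 0.2], [0.3, 0.1], [0.1, -0.4], [0.2, -0.4], [0.0, -0.7]]
both [0.52876691 0.16551682] 10.329048169854161 [0.52300886 0.19994462] 10.731674395057784 rel -0.0007534446144957987 -0.03489786095934124
mark 0.536835458126371 0.12124608283269796
```

```bash
python3 - <<'E'
from h import *
for a in (.8,.9,1,1.1,1.2,1.3):
    k=f2w(0,.120-.125*np.cos(a)+.025*np.sin(a),.045+.125*np.sin(a)+.025*np.cos(a))
    print(a,np.round(k,3),proj("side",k).round(1),proj("top",k).round(1))
print(proj("side",f2w(0,.123,.2585-.017)))
E
```

```text
0.8 [0.514 0.25  0.152] [260.1 158.9] [211.2 287.4]
0.9 [0.512 0.261 0.158] [258.5 154. ] [205.  288.4]
1 [0.509 0.272 0.164] [257.  149.5] [198.7 289.5]
1.1 [0.507 0.284 0.168] [255.5 145.6] [192.2 290.6]
1.2 [0.505 0.296 0.171] [254.  142.2] [185.7 291.7]
1.3 [0.503 0.309 0.172] [252.5 139.3] [179.2 292.8]
[248.32285763 105.74782056]
```

```bash
python3 - <<'E'
from h import *
def pt(a,w,ex=0):
    Ky=.120-.125*np.cos(a)+.025*np.sin(a);Kz=.045+.125*np.sin(a)+.025*np.cos(a)
    return f2w(0,Ky+.015*np.sin(a)+.011*w+ex,Kz+.015*np.cos(a)+.017)
o=[180,0,100.65]
robot.line_to(f2w(0,.133,.172),o,velocity=.2); st("start")
for a,w in((1.15,1),(.95,1),(.75,1),(.55,1),(.35,1),(.2,.6),(.08,.1)):
    if robot.line_to(pt(a,w),o,velocity=.09,f_stop=25): print("stopped",a)
    st(a)
print(robot.line_to(f2w(0,-.005,.094),o,velocity=.03,f_stop=15)); st("end")
snap("top","t3");snap("side","s3")
E
python3 - <<'E'
import cv2,numpy as np
b=cv2.imread('pics/s3.png')[100:280,180:330]
b=cv2.resize(b,(500,600),interpolation=2);cv2.imwrite('pics/s3z.png',b)
E
```

```text
start fix [0.0005 0.1324 0.1722] Ffix [0.9 0.1 0.4] 13.47
1.15 fix [0.0008 0.116  0.1939] Ffix [-0.1  1.2  0.6] 13.91
0.95 fix [-0.0003  0.0899  0.1863] Ffix [-0.4  1.  -0.6] 14.35
0.75 fix [-1.000e-04  6.560e-02  1.758e-01] Ffix [ 0.4  0.1 -0.8] 14.79
0.55 fix [-0.0002  0.0439  0.1606] Ffix [-0.3  0.4 -0.4] 15.23
0.35 fix [-0.0004  0.0261  0.1416] Ffix [-0.4  0.3  0.9] 15.68
0.2 fix [-0.0003  0.0107  0.1252] Ffix [0.4 0.5 0.3] 16.07
0.08 fix [-0.0004 -0.0016  0.111 ] Ffix [-0.1  0.9  0.2] 16.43
True
end fix [ 0.0004 -0.0032  0.1018] Ffix [-1.2 -0.6  7. ] 16.89
```

View pics/s3z.png

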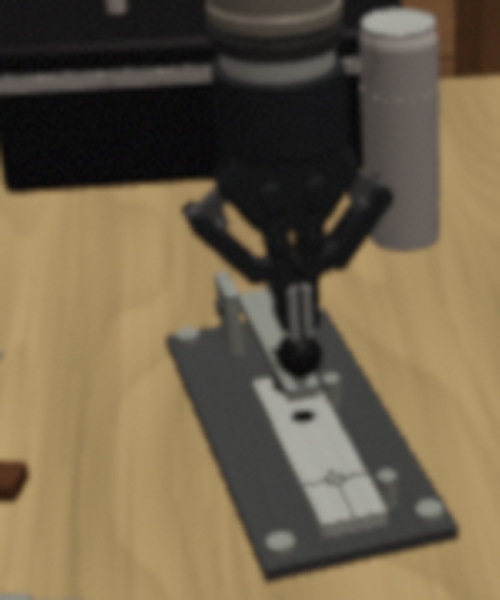

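```bash
python3 - <<'E'
from h import *
o=[180,0,100.65]
print(robot.line_to(f2w(0,-.004,.094),o,velocity=.02,f_stop=28)); st("end")
robot.line_to(f2w(0,-.004,.2),o,velocity=.2)
fingers.gripper_to(.7,100)
robot.move_to([.5405,-.2835,.25],[180,0,-9.9]); 
print(robot.current_tool_pos(),robot.current_time_s())
snap("top","t4");snap("side","s4")
E
python3 - <<'E'
import cv2,numpy as np
b=cv2.imread('pics/s4.png')[130:280,210:330];c=cv2.imread('pics/s4.png')[280:480,200:440]
b=cv2.resize(b,(480,600),interpolation=2);cv2.imwrite('pics/s4z.png',b);cv2.imwrite('pics/s4r.png',cv2.resize(c,(720,600)))
E
```

```text
True
end fix [ 0.0004 -0.0031  0.1018] Ffix [-1.8 -1.   7.4] 17.27
[ 0.54122104 -0.28130745  0.25004608] 20.2833
```

View pics/s4z.png

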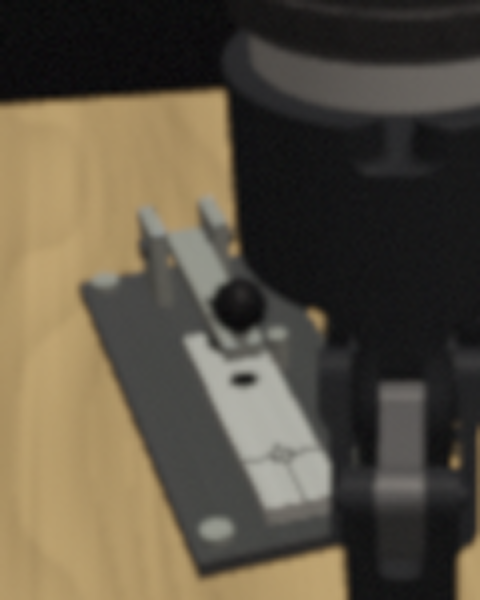

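View pics/s4r.png

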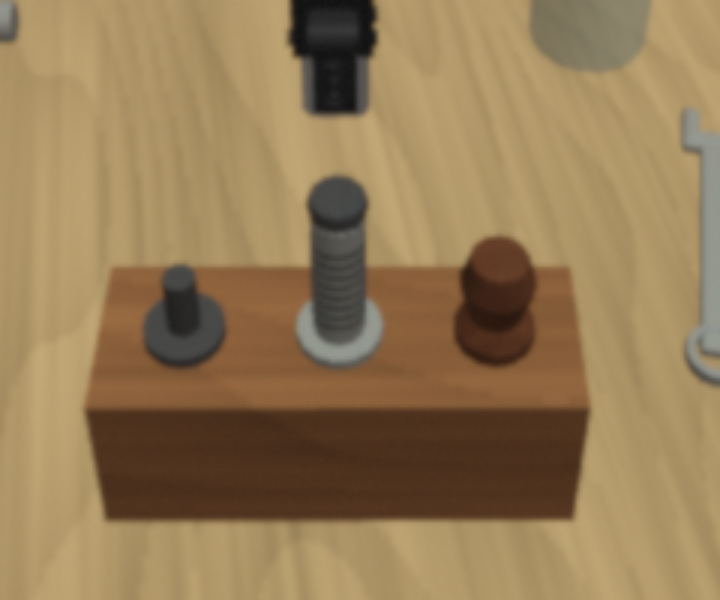

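View pics/t4.png

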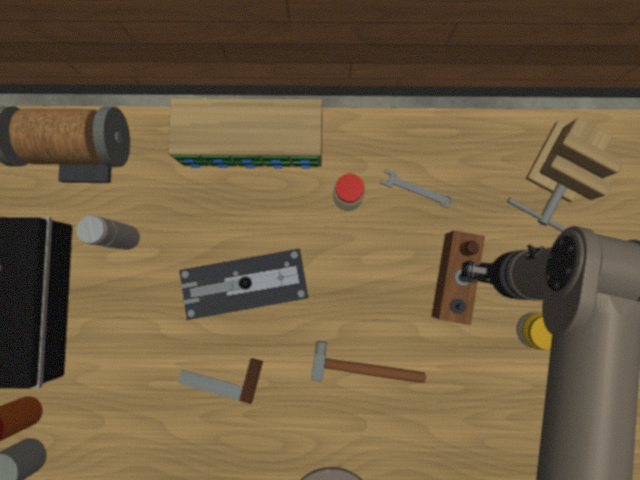

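```bash
python3 - <<'E'
from h import *
o=[180,0,-9.9]
print(robot.line_to([.5405,-.2835,.170],o,velocity=.12))
print(robot.line_to([.5405,-.2835,.122],o,velocity=.08,f_stop=6),robot.current_tool_pos())
fingers.gripper_to(0,40); print(robot.current_finger_gap(),robot.current_contact_force(),robot.current_torque())
robot.pause(.2)
fingers.gripper_to(0,110); print(robot.current_finger_gap(),robot.current_contact_force(),robot.current_tool_pos(),robot.current_eef_rot())
print(robot.current_time_s())
snap("top","t5");snap("side","s5")
E
python3 - <<'E'
import cv2,numpy as np
c=cv2.imread('pics/s5.png')[280:480,200:440]
cv2.imwrite('pics/s5r.png',cv2.resize(c,(720,600)))
E
```

```text
False
False [ 0.54076636 -0.28343099  0.12209651]
0.2485341289522839 [-0.96576263 -0.4777447   2.1453935 ] [ 0.07462666 -0.00130792  0.03126778]
0.23073876999173795 [-1.1135372   0.63654845  4.94159462] [ 0.54102063 -0.28340797  0.12278279] [ 1.79990791e+02 -7.05816283e-02 -9.88954405e+00]
22.7917
```

View pics/s5r.png

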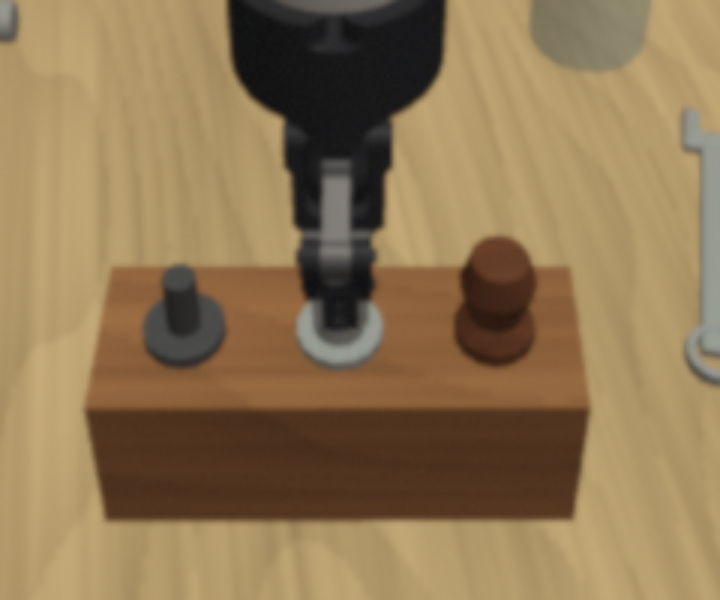

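```bash
python3 - <<'E'
from h import *
o=[180,0,-9.9]
robot.line_to([.541,-.2834,.16],o,velocity=.08)
robot.line_to([.541,-.2834,.25],o,velocity=.15); print(robot.current_finger_gap(),robot.current_contact_force())
robot.move_to([.5368,.1205,.20],o)
robot.line_to([.5368,.1205,.155],o,velocity=.1); robot.pause(.2)
print(robot.current_tool_pos(),robot.current_eef_rot(),robot.current_time_s())
snap("top","t6");snap("side","s6")
print([(r["rect"],r["p"]) for r in recognise("punch_grip","side")[:2]])
E
python3 - <<'E'
import cv2,numpy as np
c=cv2.imread('pics/s6.png')[150:300,220:340]
cv2.imwrite('pics/s6z.png',cv2.resize(c,(480,600),interpolation=2))
c=cv2.imread('pics/t6.png')[225:335,200:360]
cv2.imwrite('pics/t6z.png',cv2.resize(c,(800,550),interpolation=2))
E
```

```text
0.22998726315286075 [-1.03700072 -0.17319072 -2.57651536]
[0.53739568 0.12078562 0.1558775 ] [-1.79959622e+02 -9.30902205e-02 -9.90118185e+00] 26.575
[([277.5, 216.3, 19.2, 34.7], 0.6)]
```

View pics/s6z.png

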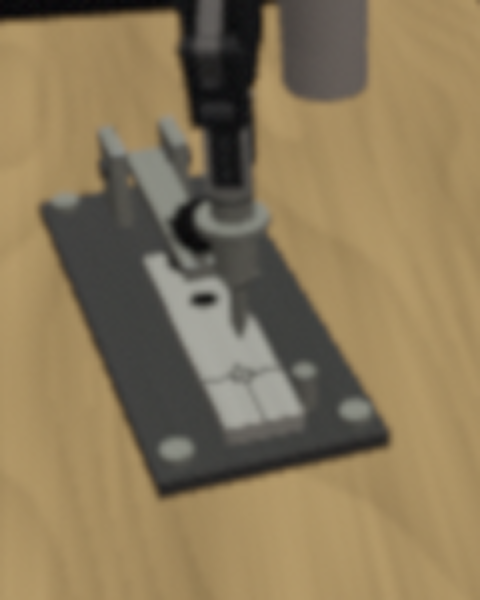

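View pics/t6z.png

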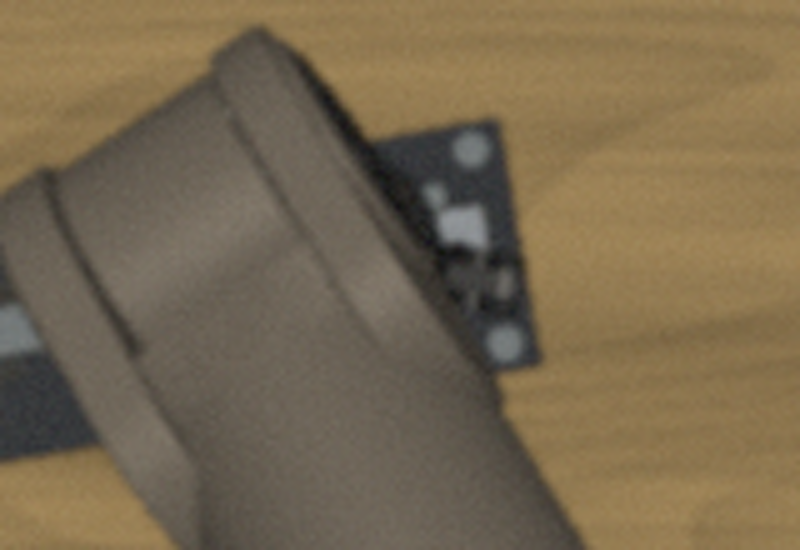

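```bash
python3 - <<'E'
from fit import *
S=lambda a,b:Z((a,b),4,(220,150))
mk=S(242.5,374); tp=S(240,338)
m=unproj("side",mk,.024); print("mark",m)
for z in (.046,.048,.050): print(z,unproj("side",tp,z))
for z in(.048,.112,.118): print(z,proj("side",[m[0],m[1],z]))
print("col",unproj("side",S(232,213),.119))
E
```

```text
mark [0.53667196 0.12134826 0.024     ]
0.046 [0.53651181 0.12128665 0.046     ]
0.048 [0.53632244 0.11830192 0.048     ]
0.05 [0.53613307 0.11531719 0.05      ]
0.048 [279.65166189 233.26779075]
0.112 [277.96495461 205.48044743]
0.118 [277.79961291 202.75655645]
col [0.53619251 0.11921801 0.119     ]
```

```bash
python3 - <<'E'
from h import *
o=[180,0,-9.9]
robot.line_to([.5368,.1215,.136],o,velocity=.06); robot.pause(.2)
print(robot.current_tool_pos(),robot.current_time_s())
snap("side","s7")
E
python3 - <<'E'
import cv2,numpy as np
c=cv2.imread('pics/s7.png')[200:270,240:330]
cv2.imwrite('pics/s7z.png',cv2.resize(c,(720,560),interpolation=2))
E
```

```text
[0.53703104 0.12165346 0.13629136] 27.3917
```

View pics/s7z.png

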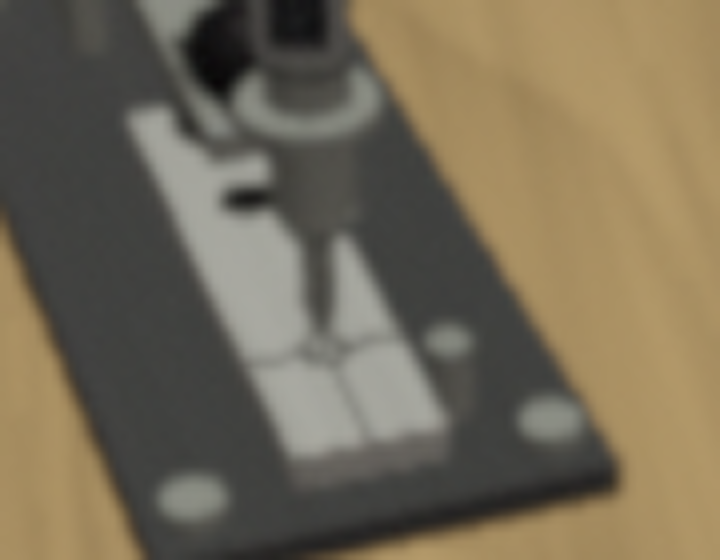

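```bash
python3 - <<'E'
from h import *
o=[180,0,-9.9]
print(robot.line_to([.5367,.1215,.129],o,velocity=.02,f_stop=3.5),robot.current_tool_pos(),robot.current_contact_force())
z=robot.current_tool_pos()[2]
snap("side","s8"); print(robot.current_time_s())
E
python3 - <<'E'
import cv2,numpy as np
c=cv2.imread('pics/s8.png')[200:270,240:330]
cv2.imwrite('pics/s8z.png',cv2.resize(c,(720,560),interpolation=2))
E
```

```text
False [0.53713348 0.12168077 0.12951805] [ 0.43585564 -0.20836604  1.84827502]
27.9917
```

View pics/s8z.png

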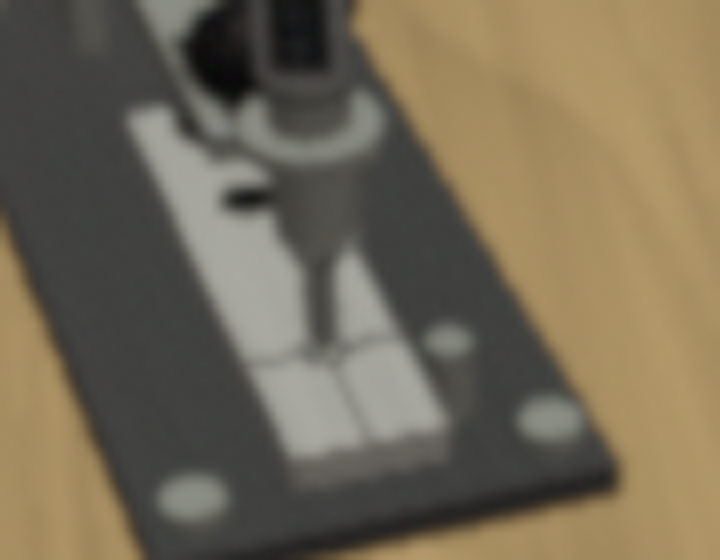

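```bash
python3 - <<'E'
from h import *
o=[180,0,-9.9]
for i in range(8):
    z=.1275-.001*i
    s=robot.line_to([.5369,.1215,z],o,velocity=.01,f_stop=30)
    F=robot.current_contact_force(); p=robot.current_tool_pos()
    print(z,s,np.round(p,4),np.round(F,1),round(robot.current_time_s(),2),robot.current_finger_gap())
snap("side","s9")
E
python3 - <<'E'
import cv2,numpy as np
c=cv2.imread('pics/s9.png')[200:270,240:330]
cv2.imwrite('pics/s9z.png',cv2.resize(c,(720,560),interpolation=2))
E
```

```text
0.1275 False [0.5371 0.1217 0.1277] [0.1 0.3 2.9] 28.29 0.23043786452432127
0.1265 False [0.5371 0.1217 0.1266] [0.2 0.2 2.1] 28.54 0.23185057962201075
0.1255 False [0.5372 0.1217 0.126 ] [-0.  -0.6  5. ] 28.79 0.23000220337817837
0.1245 False [0.5373 0.1217 0.1254] [-0.4 -1.   6.9] 29.04 0.23341078503499427
0.1235 False [0.5375 0.1218 0.125 ] [-1.2 -0.6  9.8] 29.29 0.23339443542228294
0.1225 False [0.5376 0.1219 0.1246] [-1.1 -0.9 12.8] 29.54 0.23222454668789533
0.1215 False [0.5377 0.1219 0.1239] [-1.8  0.  14.1] 29.79 0.23180273271279855
0.1205 False [0.5374 0.1218 0.1219] [-0.6 -0.   7.9] 30.04 0.23068040401053244
```

View pics/s9z.png

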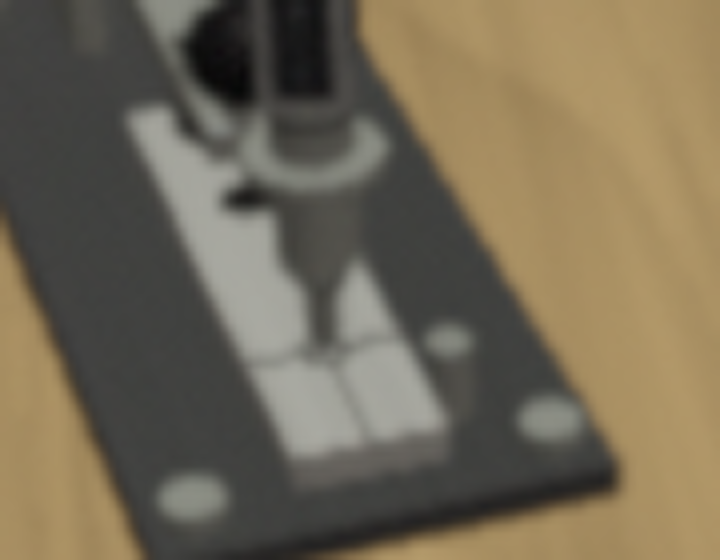

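```bash
python3 - <<'E'
from h import *
o=[180,0,-9.9]
robot.line_to([.5369,.1215,.15],o,velocity=.06)
robot.line_to([.5369,.1215,.25],o,velocity=.15)
robot.move_to([.541,-.2834,.25],o); robot.line_to([.541,-.2834,.225],o,velocity=.1);robot.pause(.3)
print(robot.current_tool_pos(),robot.current_contact_force(),robot.current_time_s())
snap("top","t10");snap("side","s10")
E
python3 - <<'E'
import cv2,numpy as np
c=cv2.imread('pics/s10.png')[280:480,200:440]
cv2.imwrite('pics/s10z.png',cv2.resize(c,(720,600),interpolation=2))
c=cv2.imread('pics/s10.png')[130:280,210:330]
cv2.imwrite('pics/s10f.png',cv2.resize(c,(480,600),interpolation=2))
E
```

```text
[ 0.54136659 -0.28341918  0.22562658] [-0.23262437  0.09473445 -1.60288775] 33.75
```

View pics/s10z.png

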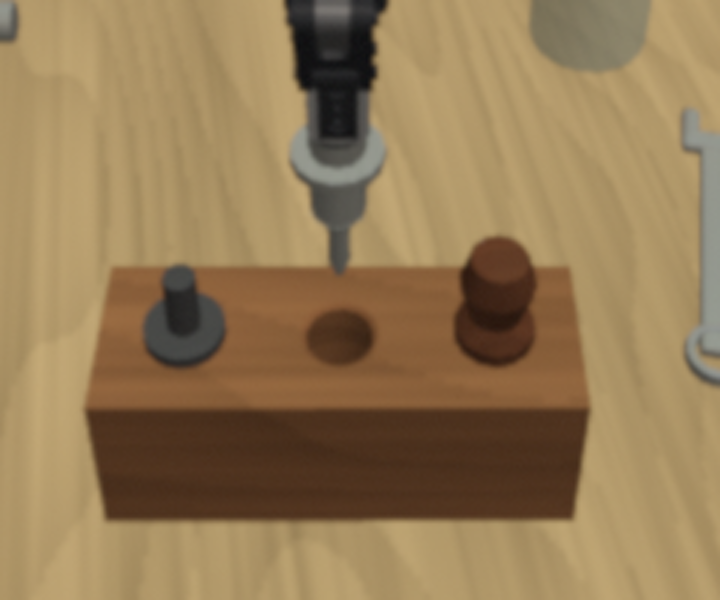

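View pics/s10f.png

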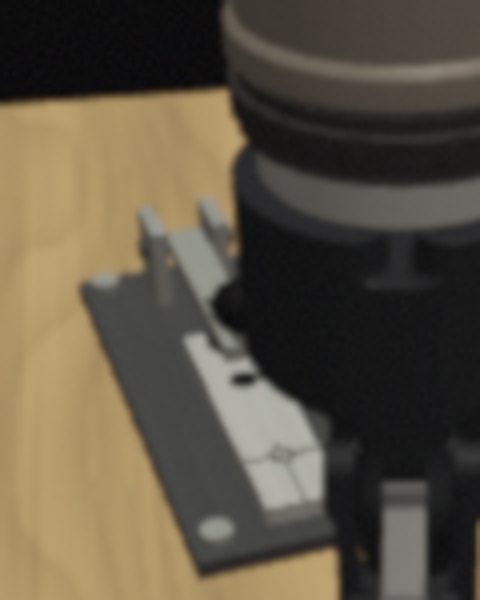

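```bash
python3 - <<'E'
from h import *
o=[180,0,-9.9]
print(robot.line_to([.5408,-.2834,.18],o,velocity=.1,f_stop=5),robot.current_tool_pos())
print(robot.line_to([.5408,-.2834,.119],o,velocity=.05,f_stop=5),robot.current_tool_pos(),robot.current_contact_force(),robot.current_time_s())
snap("side","s11")
E
python3 - <<'E'
import cv2,numpy as np
c=cv2.imread('pics/s11.png')[280:480,200:440]
cv2.imwrite('pics/s11z.png',cv2.resize(c,(720,600),interpolation=2))
E
```

```text
False [ 0.54099675 -0.28343469  0.18015994]
True [ 0.54037288 -0.28328782  0.12281147] [-0.34543096  0.19586582  4.90745742] 35.4917
```

View pics/s11z.png

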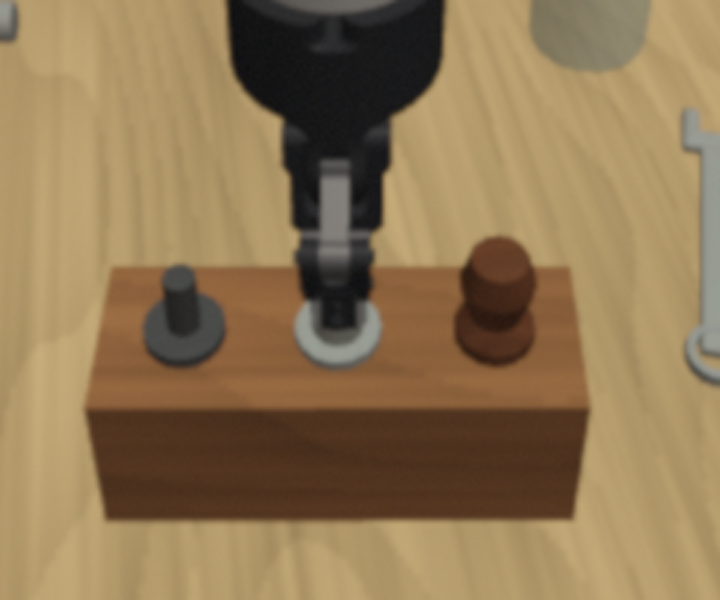

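Stopped at z = 0.1228, the same height as the original grasp, and the collar is seated. I'll release and back off.

```bash
python3 - <<'E'
from h import *
o=[180,0,-9.9]
p=robot.current_tool_pos()
fingers.gripper_to(.7,40); robot.pause(.2)
robot.line_to([p[0],p[1],.25],o,velocity=.1)
robot.move_to([.40,-.42,.30],o); robot.pause(.3)
snap("top","t12");snap("side","s12"); print(robot.current_time_s())
E
python3 - <<'E'
import cv2,numpy as np
c=cv2.imread('pics/s12.png')[130:480,180:440]
cv2.imwrite('pics/s12z.png',cv2.resize(c,(445,600),interpolation=2))
E
```

```text
38.875
```

View pics/s12z.png

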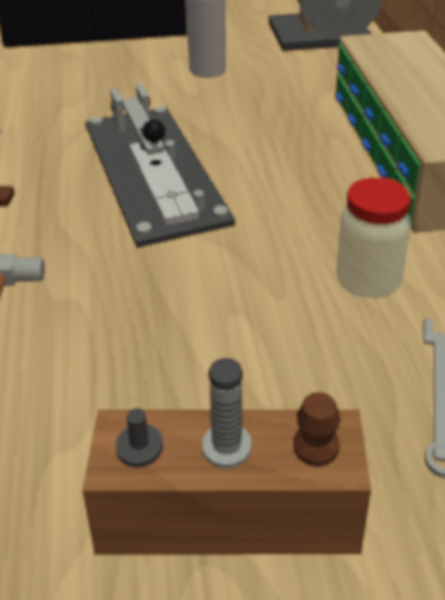

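View pics/t12.png

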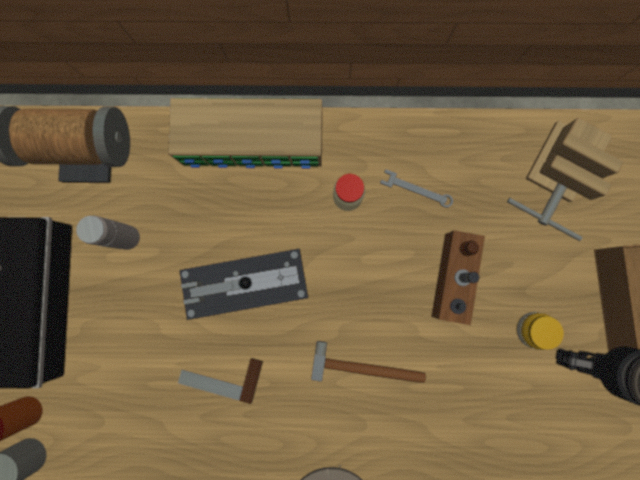

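```bash
python3 - <<'E'
from h import *
workorder.close_job(); print(robot.current_time_s())
E
```

```text
the job is handed in; nothing more can be done
the job is handed in; nothing more can be done
```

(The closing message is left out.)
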